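# Put the green paint bottle back in its row

### The job

A yellow rinse cup has been left on the wooden board in the place of the green paint bottle, which has fallen over on the table. First set the cup upright in the middle of the round black mat; then stand the bottle up on the bare table, let go of it, and with a fresh grip set it upright on the board, midway between the red and the blue jar, in line with them and with its broad sides parallel to the row. Put things down without dropping them, do not tip the cup, and leave the jars, the tumbler, the palette plate and the brush where they are.

Things in the scene. Friction and masses are not known exactly. Their poses are not given: they have to be found in the camera images.
- board: dark wooden board fixed on the table, 100 x 290 mm, 12 mm thick, carrying the row of paint jars. Origin: centre of its underside, on the table; y runs along the row (the long side), x across it, z up
- gap (a point): the point on the board's top surface (12 mm above the table) midway between the axes of the two jars; axes as the board's
- red_jar: closed red paint jar with white lid, 68 mm in diameter, 95 mm high, loose on the board, 80 mm from the gap point, at either end of the row. Origin: centre of its underside, z up
- blue_jar: closed blue paint jar with white lid, 68 mm in diameter, 95 mm high, loose on the board, 80 mm from the gap point, at either end of the row. Origin: centre of its underside, z up
- cup: empty yellow plastic rinse cup, open at the top, 105 mm high, 60 mm in diameter at the rim and somewhat narrower below, wall 4 mm, 0.14 kg; it starts on the board between the jars. Origin: centre of its underside, z up
- mat: round black rubber mat fixed on the table, 110 mm in diameter, 5 mm thick. Origin: centre of its underside, on the table
- bottle: closed green paint bottle, 132 mm long, 0.2 kg, lying flat at the start. From the foot: 98 mm of flat body, 52 mm wide (y), 40 mm thick (z); 10 mm shoulder, 40 x 34 mm; round white cap, diameter 30, length 24 mm. Its x runs from foot to cap (up when upright). Origin: at half its length, on the broad face it lies on, 20 mm below its long axis
- bottle_foot (a point): centre of the bottle's foot (bottom face), on its long axis; axes as the bottle's
- bottle_top (a point): centre of the top of the bottle's cap, on its long axis; axes as the bottle's
- tumbler: glass tumbler standing upright, 76 mm in diameter, 85 mm high; bystander. Origin: centre of its underside
- palette: white round palette plate with dabs of dry paint, 200 mm in diameter, 15 mm high; bystander. Origin: centre of its underside
- brush: paint brush lying on the table, 200 mm long along its x; bystander
Things that resemble listed ones, but are neither listed nor needed, are in the scene too. What is shaped like the cup but pink or purple is not meant. What is meant by the bottle is not grey, and is the larger of those in its own colour.

How it is judged (in metres and radians):
On the way, in this order (a step that is already met when the one before it is completed fails the run):
1. the cup stands upright in the middle of the mat and is let go (horizontal distance between cup and mat below 0.02 m and height (world z) of cup below 0.009 m and angle between cup's own z axis and vertical below 0.1 rad and contact force between cup and the fingers below 0.1 N and linear speed of cup below 0.03 m/s), for 0.2 s.
2. the bottle stands upright on the bare table and is let go (angle between bottle's own x axis and vertical below 0.1 rad and contact force between bottle and the fingers below 0.1 N and linear speed of bottle below 0.03 m/s and height (world z) of bottle_foot below 0.006 m), for 0.2 s.
3. the bottle stands upright on the board between the jars and is let go (angle between bottle's own x axis and vertical below 0.1 rad and contact force between bottle and the fingers below 0.1 N and linear speed of bottle below 0.03 m/s and x of bottle_foot in the frame of gap between -0.012 and 0.012 m and y of bottle_foot in the frame of gap between -0.012 and 0.012 m and z of bottle_foot in the frame of gap between -0.004 and 0.004 m and angle between the y axis of bottle and the y axis of board, either way round below 0.2 rad), for 0.2 s.
At the end, for the whole second after the job is handed in: Cup upright (6 degrees) on the mat, centres within 20 mm; bottle upright (6 degrees) on the board, its foot within 12 mm of the midpoint between the jars along and across the row, broad sides within 11 degrees of parallel to the row; both released and at rest (all of step 1 and all of step 3); the robot touches nothing.
It fails at once if a jar is moved more than 10 mm or tipped (distance of any of red_jar, blue_jar from where it was at the start of the episode above 0.01 m or angle between any of red_jar, blue_jar's own z axis and vertical above 0.2 rad).
It fails at once if the tumbler, palette plate or brush is moved more than 25 mm (distance of any of tumbler, palette, brush from where it was at the start of the episode above 0.025 m).
It fails at once if the cup is tipped more than 40 degrees (angle between cup's own z axis and vertical above 0.7 rad).
It fails at once if the cup or the bottle is dropped (faster than 0.7 m/s, untouched by the fingers) ((contact force between cup and the fingers below 0.05 N and linear speed of cup above 0.7 m/s) or (contact force between bottle and the fingers below 0.05 N and linear speed of bottle above 0.7 m/s)).
It also fails if it takes over 69 s, if anything falls off the work surface, if the arm or the gripper's body presses on something with over 40 N, if the wrist force passes 120 N, or if a joint passes its speed limit or range.

### The arm

A 6-joint arm with a two-finger parallel gripper is mounted at the origin on the work surface. World frame = base frame: x ahead of the robot, y to its left, z up, the work surface at z = 0. Lengths are in mm, angles in rad, forces in N, time in s.
With the tool pointing down it reaches from about 300 to 825 mm from the base axis. Payload 5.4 kg.
Tool frame: the origin (TCP) lies between the finger pads; the fingertips stand 19 mm ahead of it and the grasp point (between the pads) is the TCP; z points along the fingers, y is the line along which they close (so a half turn about z gives the same grasp; the last joint's range is limited). The gripper opens to 92 mm and grips with 3 to 60 N. Pads are 20 mm wide; open, the fingers measure 128 mm over their backs; the gripper's body (75 mm by 189 mm) begins 69 mm behind the grasp point.
Start: joints at [1.008, 0.158, 1.597, -0, 1.386, -0.21], TCP at [198.687, 539.564, 233.601] pointing down, gripper open.
Joint ranges: [-2.91, 2.91], [-0.94, 2.29], [0.18, 2.7], [-1.29, 4.43], [0.17, 2.64], [-3, 3]. Speed limits (rad/s): [2.57, 2.57, 3.14, 3.14, 3.14, 3.14].

### API

Orientations are given as a unit quaternion [w, x, y, z].
In Python, from plant import monitor, imaging, order gives the robot as it stands.
- The arm moves only by the tool play_rows, never from a script. Its argument "moves" is a list of rows, each a list of 6 numbers: the shift along the tool's x, y, z each as a share of 600 mm, from -1 to 1, then the turn, a rotation vector about the tool's x, y, z each as a share of 0.5 rad, from -1 to 1. A call has 1 to 10 rows; each row is the pose to reach, as a shift and turn from the pose commanded when the call began, along the tool's axes at that moment; what a row does not reach only later rows make up. A row lasts 1/8 s, in which the tool goes at most 62.5 mm and 10.7 degrees, less where a joint would pass 70% of its speed; a pose out of reach is approached as far as the arm can. A call with a number of a shift or a turn outside -1 to 1 is refused whole. A call with a gripper value outside its range is refused whole. "claw" is the opening, from 0 (shut) to 1 (fully open), set as the call begins (left out, the last holds). The fingers move at their own pace and stop on an object; "force" is the grip in N (left out, the last holds). Time passes only in rows, so rows that repeat a pose let the fingers close. It gives the time, the measured TCP pose, the force, the opening and the grip force at its end, in the units of the state.
- monitor.sense(): the state, without advancing time (a new reading comes with each control period).
- imaging.capture(name): name is "scene" or "top" or "wrist"; returns the picture (400x640x3 uint8, red, green, blue); there is no depth.
- imaging.get_calibration(name): a dict with "fx", "fy", "cx", "cy" (pixels), "D" ([k1, k2, p1, p2, k3] as OpenCV has them; the pictures are not rectified), "world_from_camera" (4x4, takes a point from camera to world coordinates); the wrist camera has in their place "T_tool_cam" (4x4, takes a point from camera to tool coordinates, whose origin is the TCP and whose axes are the flange's). Camera axes: x right, y up, looking along -z (the intrinsics and any distortion apply to the point x, -y, -z); pixel columns grow to the right and rows downward; lengths in mm; the calibration is good to about 2 mm. A picture is of the moment at which its call begins: read the wrist's pose just before it. get_calibration takes no time and is no camera call.
- order.sign_off(): hands the job in; it is judged then, once.
Trained networks look in the newest picture that a camera, given by its name, has taken for a name from the list of things; names that differ only in an ending like _2 or _b are one class to them, and where a whole thing is asked for, a point or a joint stands for the part that bears it (a point fixed in the world has none). Each returns a list of dicts, best first, with "p" (0 to 1); they miss things now and then, are a little off and sometimes report something else, mostly with a low value. They report only what shows in the picture. A call takes as long as a camera call. They do not tell look-alikes from the thing itself.
- imaging.spot_in(name, camera): "location" ([x, y, z] in mm, in the coordinates of the camera as it stood for that picture, good to about 4 mm: the middle of the surface that is visible of it).
The state is a dict: "time": time; "joints": joint angles; "joint_velocities": joint speeds; "joint_efforts": joint torques, N m; "tcp_pos": TCP position; "orientation": TCP orientation; "ft_force": force on the tool from outside, world axes, zero at the start; "ft_torque": the same for the moment, N m; "gripper_width": finger opening in mm; "gripper_force": force on a finger pad.
Only numpy, scipy, OpenCV 4.12 (cv2) and the standard library are available. Lean on these libraries where they do the work, as an engineer would, in place of code of your own. Each camera call takes 0.05 s, during which the arm holds its last target. There are 200 camera calls.

## Working session

There is one attempt and no reset: what is moved stays moved. The work goes in short steps, Python scripts to look and compute and a tool call to move; the robot and the scene stay as the last step left them, time stands still between calls to the robot, and variables do not carry over. Pictures are saved under pics/ and viewed, at most 10 in all, crops included, and the job is handed in when it is done.

Besides the shell and the picture viewer there is one more tool, called as name([rows], argument=value, ...), one row to a line, values as JSON. play_rows: Moves the arm, as the interface text tells. Shift numbers are shares of 600 mm and turn numbers shares of 0.5 rad, none past 1 either way. Its arguments: {"type":"object","properties":{"moves":{"type":"array"},"claw":{"type":"number"},"force":{"type":"number"}},"required":["moves"]}

```bash
ls; mkdir -p pics; cat > h.py <<'E'
import numpy as np, cv2
from plant import monitor, imaging, order
from scipy.spatial.transform import Rotation as R
def tool():
    s=monitor.sense(); q=s["orientation"]; T=np.eye(4)
    T[:3,:3]=R.from_quat([q[1],q[2],q[3],q[0]]).as_matrix(); T[:3,3]=s["tcp_pos"]; return T
def cam(n):
    c=imaging.get_calibration(n)
    W=np.array(c["world_from_camera"]) if "world_from_camera" in c else tool()@np.array(c["T_tool_cam"])
    return c,W
def snap(n,f=None):
    c,W=cam(n); im=imaging.capture(n)
    if f: cv2.imwrite("pics/"+f,im[:,:,::-1])
    return im,c,W
def K(c): return np.array([[c["fx"],0,c["cx"]],[0,c["fy"],c["cy"]],[0,0,1.]])
def px2w(uv,c,W,z):
    p=cv2.undistortPoints(np.array(uv,float).reshape(-1,1,2),K(c),np.array(c["D"],float)).reshape(-1,2)
    d=np.c_[p[:,0],-p[:,1],-np.ones(len(p))]@W[:3,:3].T; o=W[:3,3]
    return o+d*((z-o[2])/d[:,2])[:,None]
def w2px(P,c,W):
    q=(np.atleast_2d(P)-W[:3,3])@W[:3,:3]; q=q*[1,-1,-1]
    return cv2.projectPoints(q,np.zeros(3),np.zeros(3),K(c),np.array(c["D"],float))[0].reshape(-1,2)
def spots(name,n,c,W):
    for d in imaging.spot_in(name,n):
        w=(W@np.r_[d["location"],1])[:3]; print(name,n,round(d["p"],2),w.round(0),w2px(w,c,W).round(0)[0])
E
python3 - <<'E'
from h import *
for n in ["top","scene"]:
    im,c,W=snap(n,n+"0.png"); print(n,W[:3,3].round())
    for k in ["cup","bottle","red_jar","blue_jar","mat","board","tumbler","palette","brush"]: spots(k,n,c,W)
s=monitor.sense();print(s["time"],s["orientation"],s["gripper_width"])
print(tool().round(3))
E
```

```text
pics
top [ 262.   24. 1289.]
cup top 0.95 [782. -35.  69.] [348. 112.]
cup top 0.95 [ 789. -140.   70.] [386. 110.]
cup top 0.89 [646. -56.  78.] [355. 158.]
cup top 0.58 [ 442. -158.    2.] [390. 238.]
cup top 0.24 [616. -30.   9.] [345. 175.]
bottle top 0.86 [243. 299.  37.] [217. 308.]
bottle top 0.72 [430. 228.  41.] [248. 237.]
bottle top 0.7 [400. 372.  28.] [195. 247.]
bottle top 0.37 [ 633. -129.  104.] [384. 160.]
red_jar top 0.83 [613.  31. 108.] [323. 166.]
blue_jar top 0.73 [ 631. -127.  106.] [383. 161.]
blue_jar top 0.73 [613.  31. 107.] [323. 166.]
blue_jar top 0.53 [ 440. -153.    1.] [388. 239.]
mat top 0.83 [ 440. -156.    2.] [389. 239.]
board top 0.81 [615. -30.   9.] [345. 176.]
tumbler top 0.7 [ 625. -425.   48.] [488. 172.]
palette top 0.93 [617. 458.   9.] [173. 172.]
palette top 0.72 [ 503. -388.   16.] [473. 217.]
brush top 0.57 [ 499. -390.   16.] [474. 219.]
scene [1123. -312. 1007.]
cup scene 0.69 [ 772. -141.   68.] [314. 312.]
cup scene 0.63 [634. -59.  85.] [318. 247.]
cup scene 0.61 [760. -34.  74.] [353. 286.]
cup scene 0.59 [ 662. -134.   95.] [295. 266.]
bottle scene 0.84 [406. 366.  26.] [406. 144.]
bottle scene 0.64 [263. 293.  38.] [362. 120.]
bottle scene 0.56 [438. 221.  36.] [371. 165.]
red_jar scene 0.69 [638.  17.  86.] [346. 235.]
red_jar scene 0.44 [616. 453.  10.] [471. 184.]
blue_jar scene 0.82 [ 663. -136.   99.] [295. 266.]
mat scene 0.6 [ 440. -161.    1.] [253. 223.]
board scene 0.67 [662. -82.  11.] [315. 274.]
tumbler scene 0.71 [ 604. -415.   57.] [175. 306.]
palette scene 0.57 [615. 454.   9.] [471. 184.]
brush scene 0.85 [ 502. -393.   15.] [176. 275.]
1.0 [-6.28775432e-07  1.75486245e-01  9.84481883e-01  1.30981326e-05] 91.95479340272567
[[-9.38000e-01  3.46000e-01  0.00000e+00  1.98676e+02]
 [ 3.46000e-01  9.38000e-01  0.00000e+00  5.39577e+02]
 [ 0.00000e+00  0.00000e+00 -1.00000e+00  2.33607e+02]
 [ 0.00000e+00  0.00000e+00  0.00000e+00  1.00000e+00]]
```

View pics/top0.png

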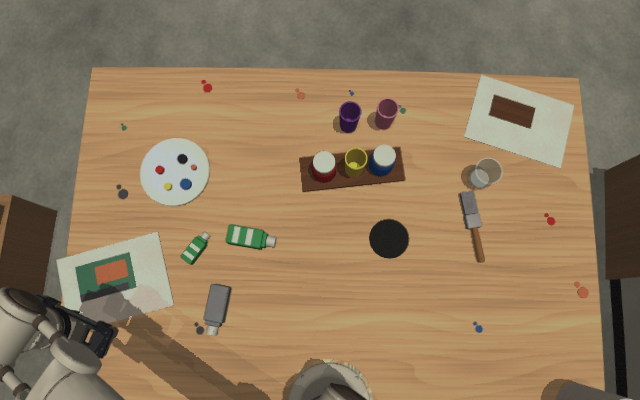

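View pics/scene0.png

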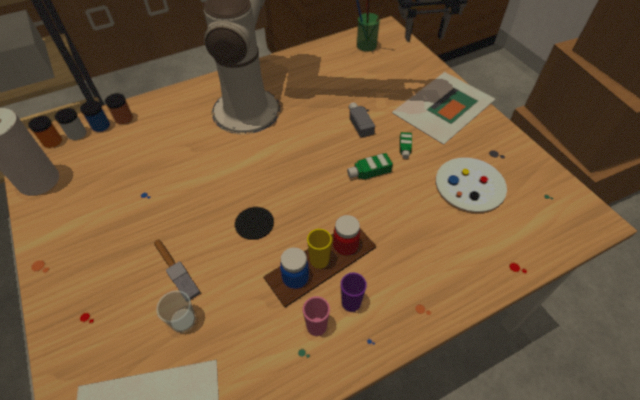

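The task's cup is the yellow one at (355,160). The purple cup at (349,117) and the pink one at (386,113) are decoys. The bottle is the larger green one at (248,237), since the small green one at (195,247) and the grey one at (217,308) don't fit the description. I'll confirm this in an enlarged crop and set up a move planner.

```bash
cat >> h.py <<'E'
def Rt(yaw_y,tilt=0,axis_local=None):
    """tool down, tool y at world angle yaw_y (deg); tilt (deg) about tool y"""
    a=np.radians(yaw_y); y=np.array([np.cos(a),np.sin(a),0]); z=np.array([0,0,-1.]); x=np.cross(y,z)
    return np.c_[x,y,z]@R.from_rotvec([0,np.radians(tilt),0]).as_matrix()
def plan(p,Rm,T=None):
    T=tool() if T is None else T
    d=T[:3,:3].T@(np.array(p,float)-T[:3,3]); r=R.from_matrix(T[:3,:3].T@Rm).as_rotvec()
    n=max(np.linalg.norm(d)/62.5,np.degrees(np.linalg.norm(r))/10.7)
    print("shift/600",(d/600).round(4),"turn/.5",(r/.5).round(4),"rows>=%.1f"%n)
E
python3 - <<'E'
from h import *
im=cv2.imread("pics/top0.png")
c=np.hstack([im[220:340,170:290],im[90:210,300:420]]); cv2.imwrite("pics/crop.png",cv2.resize(c,None,fx=3.3,fy=3.3,interpolation=cv2.INTER_CUBIC))
c=imaging.get_calibration("wrist"); print(np.array(c["T_tool_cam"]).round(3),c["fx"],c["D"])
plan([590,-60,380],Rt(6.5))
E
```

```text
[[   0.       0.961    0.275   78.168]
 [   1.      -0.      -0.       0.153]
 [   0.       0.275   -0.961 -151.513]
 [   0.       0.       0.       1.   ]] 297.13554334890847 [-0.05629092  0.          0.          0.          0.        ]
shift/600 [-0.9573 -0.7124 -0.244 ] turn/.5 [ 0.     -0.      2.2091] rows>=11.7
```

View pics/crop.png

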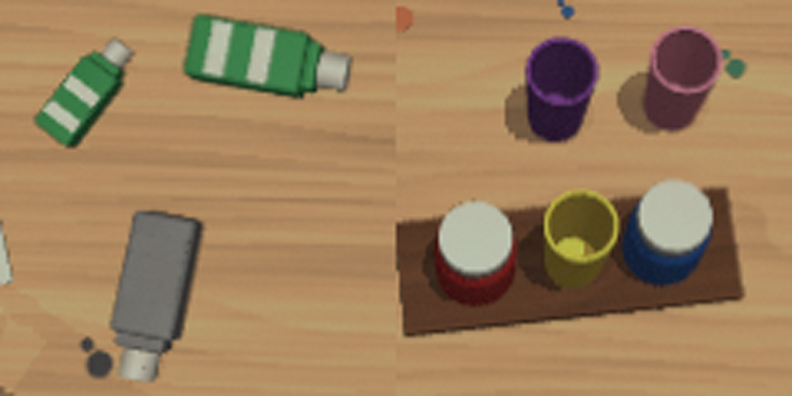

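The crop confirms both picks: the larger green bottle is top left, with its cap pointing right, and the yellow cup stands between the red and blue jars. I'm moving over the board to look with the wrist camera.

play_rows([
  [-0.957,-0.712,-0.244,0,0,1],
  [-0.957,-0.712,-0.244,0,0,1],
  [-0.957,-0.712,-0.244,0,0,1],
  [-0.957,-0.712,-0.244,0,0,1],
  [-0.957,-0.712,-0.244,0,0,1],
  [-0.957,-0.712,-0.244,0,0,1],
  [-0.957,-0.712,-0.244,0,0,1],
  [-0.957,-0.712,-0.244,0,0,1],
  [-0.957,-0.712,-0.244,0,0,1],
  [-0.957,-0.712,-0.244,0,0,1],
], claw=1, force=15)

```text
time: 2.25
tcp_pos: [534.3, 24.9, 359.5]
orientation: [0.0, 0.414, 0.91, 0.0]
ft_force: [0.7, -0.1, 0.3]
gripper_width: 91.9
gripper_force: 0.0
```

```bash
python3 - <<'E'
from h import *
s=monitor.sense();print(s["time"],s["tcp_pos"],np.round(s["joints"],2))
plan([590,-60,380],Rt(6.5))
E
```

```text
2.25 [534.25761058  24.92077963 359.49073768] [-0.18  0.    1.52  0.    1.62 -0.9 ]
shift/600 [-0.1677 -0.0231 -0.0341] turn/.5 [1.5000e-03 4.0000e-04 1.2084e+00] rows>=3.2
```

play_rows([
  [-0.168,-0.023,-0.034,0,0,1],
  [-0.168,-0.023,-0.034,0,0,1],
  [-0.168,-0.023,-0.034,0,0,1],
  [-0.168,-0.023,-0.034,0,0,1],
])

```text
time: 2.75
tcp_pos: [589.4, -58.6, 379.0]
orientation: [-0.0, 0.626, 0.78, -0.0]
ft_force: [0.4, 0.1, -0.1]
gripper_width: 91.7
gripper_force: 0.0
```

play_rows([
  [0,0,0,0,0,0.208],
  [0,0,0,0,0,0.208],
  [0,0,0,0,0,0.208],
])

```text
time: 3.12
tcp_pos: [589.2, -57.7, 379.3]
orientation: [0.0, 0.664, 0.747, 0.0]
ft_force: [0.8, 1.0, -0.8]
gripper_width: 92.3
gripper_force: 0.0
```

```bash
python3 - <<'E'
from h import *
s=monitor.sense();print(s["time"],s["tcp_pos"],np.round(s["joints"],2)); print(tool().round(3))
im,c,W=snap("wrist","w1.png")
for k in ["cup","red_jar","blue_jar","board","mat"]: spots(k,"wrist",c,W)
h=cv2.cvtColor(im,cv2.COLOR_RGB2HSV)
print(np.save("w1.npy",W))
E
```

```text
3.125 [589.18433976 -57.72641631 379.34092959] [-0.3   0.15  1.32 -0.    1.67 -0.42]
[[-1.17000e-01  9.93000e-01  0.00000e+00  5.89184e+02]
 [ 9.93000e-01  1.17000e-01 -0.00000e+00 -5.77260e+01]
 [-0.00000e+00  0.00000e+00 -1.00000e+00  3.79341e+02]
 [ 0.00000e+00  0.00000e+00  0.00000e+00  1.00000e+00]]
cup wrist 0.68 [775. -39.  77.] [437. 170.]
cup wrist 0.62 [641. -65.  76.] [350. 176.]
cup wrist 0.62 [ 443. -152.    5.] [233. 202.]
cup wrist 0.61 [ 788. -135.   71.] [431. 227.]
red_jar wrist 0.7 [627.  24. 106.] [352. 116.]
blue_jar wrist 0.92 [ 641. -126.  114.] [347. 221.]
board wrist 0.64 [611. -13.  15.] [333. 138.]
mat wrist 0.64 [ 443. -153.    2.] [234. 202.]
None
```

View pics/w1.png

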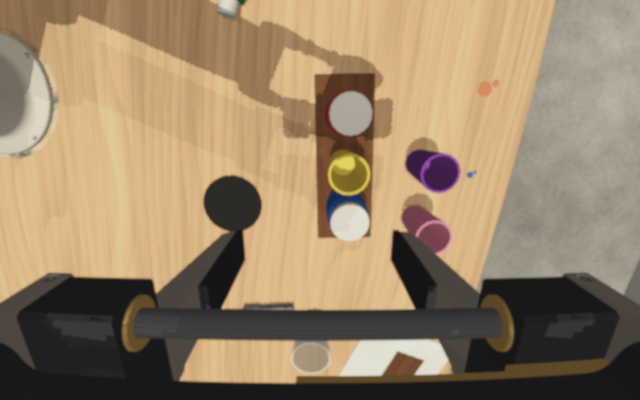

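Wrist view: the board runs from (317,75) to (372,237). The red jar's lid is at (350,113), the cup's rim at (349,175), the blue jar's lid at (349,222) and the mat at (232,202). Next I segment these for precise positions.

```bash
cat > seg.py <<'E'
from h import *
def blob(mask,near):
    n,l,st,ce=cv2.connectedComponentsWithStats(mask.astype(np.uint8))
    k=1+np.argmin([np.hypot(*(ce[i]-near))+(1e4 if st[i,4]<40 else 0) for i in range(1,n)])
    cs,_=cv2.findContours((l==k).astype(np.uint8),cv2.RETR_EXTERNAL,cv2.CHAIN_APPROX_NONE)
    return max(cs,key=len).reshape(-1,2).astype(float), st[k,4]
def circ(P):  # Kasa circle fit in world xy
    A=np.c_[2*P[:,:2],np.ones(len(P))]; s=np.linalg.lstsq(A,(P[:,:2]**2).sum(1),rcond=None)[0]
    return s[:2],np.sqrt(s[2]+s[:2]@s[:2])
E
python3 - <<'E'
from seg import *
im=cv2.imread("pics/w1.png"); W=np.load("w1.npy"); c=imaging.get_calibration("wrist")
h=cv2.cvtColor(im,cv2.COLOR_BGR2HSV).astype(int); H,S,V=h[...,0],h[...,1],h[...,2]
def rep(nm,m,near,z):
    ct,a=blob(m,near); P=px2w(ct,c,W,z); hull=cv2.convexHull(P[:,:2].astype(np.float32)).reshape(-1,2)
    e=cv2.minEnclosingCircle(hull); print(nm,a,"fit",*[np.round(x,1) for x in circ(hull)],"enc",np.round(e[0],1),round(e[1],1)); return P
wh=(S<45)&(V>140)
rep("red",wh,(350,113),107); rep("blue",wh,(349,222),107)
rep("cup",(abs(H-28)<6)&(S>140),(349,175),117)
rep("mat",(V<65)&(np.arange(400)[:,None]<260),(232,202),5)
P=None
dark=(V<130)&(np.arange(640)[None]>305)&(np.arange(640)[None]<390)&(np.arange(400)[:,None]<245)
ct,a=blob(dark,(345,150)); P=px2w(ct,c,W,12)[:,:2].astype(np.float32); print("board",a,cv2.minAreaRect(P))
for p in [(350,113),(349,222),(349,175),(340,92)]: print(h[p[1],p[0]])
E
```

```text
red 1451 fit [624.4  28. ] 28.8 enc [624.4  27.7] 29.2
blue 1153 fit [ 646.2 -130. ] 29.8 enc [ 646.2 -130. ] 30.1
cup 1362 fit [632.5 -53.7] 30.4 enc [632.6 -52.4] 32.6
mat 2822 fit [ 434.  -186.3] 72.6 enc [ 434.9 -189.8] 86.2
board 4687 ((634.6639404296875, -48.58766174316406), (99.52862548828125, 284.2320251464844), 8.131352424621582)
[ 22  27 172]
[ 25  19 223]
[ 22 184 122]
[  4 154 103]
```

```bash
python3 - <<'E'
from seg import *
im=cv2.imread("pics/w1.png"); W=np.load("w1.npy"); c=imaging.get_calibration("wrist")
V=cv2.cvtColor(im,cv2.COLOR_BGR2HSV)[...,2].astype(int); r,cc=np.mgrid[:400,:640]
m=(V<75)&(cc<280)&(cc>190)&(r<226)&(r>165)
ct,a=blob(m,(232,200)); ct=ct[ct[:,1]<222]; P=px2w(ct,c,W,5)
print("mat",a,*circ(P)); 
T=tool(); plan([634,-52,200],Rt(8)); 
E
```

```text
mat 2232 [ 440.69035276 -155.23519944] 50.850726144205076
shift/600 [0.0017 0.0752 0.2987] turn/.5 [-0.0001  0.     -0.05  ] rows>=3.0
```

play_rows([
  [0.002,0.075,0.29,0,0,-0.05],
  [0.002,0.075,0.29,0,0,-0.05],
  [0.002,0.075,0.29,0,0,-0.05],
  [0.002,0.075,0.29,0,0,-0.05],
  [0.002,0.075,0.35,0,0,-0.05],
  [0.002,0.075,0.41,0,0,-0.05],
  [0.002,0.075,0.479,0,0,-0.05],
  [0.002,0.075,0.479,0,0,-0.05],
])

```text
time: 4.42
tcp_pos: [632.6, -51.7, 91.3]
orientation: [-0.002, 0.656, 0.755, -0.001]
ft_force: [-0.2, -0.0, -0.0]
gripper_width: 92.0
gripper_force: 0.0
```

play_rows([
  [0,0,0,0,0,0],
  [0,0,0,0,0,0],
  [0,0,0,0,0,0],
  [0,0,0,0,0,0],
  [0,0,0,0,0,0],
], claw=0.4, force=12)

```text
time: 5.05
tcp_pos: [634.5, -52.1, 93.1]
orientation: [0.001, 0.656, 0.755, 0.0]
ft_force: [-1.8, 0.0, 5.6]
gripper_width: 58.5
gripper_force: 11.9
```

play_rows([
  [0,0,-0.05,0,0,0],
  [0,0,-0.1,0,0,0],
  [0,0,-0.16,0,0,0],
  [0,0,-0.22,0,0,0],
  [0,0,-0.22,0,0,0],
  [0,0,-0.22,0,0,0],
])

```text
time: 5.8
tcp_pos: [633.1, -51.6, 221.9]
orientation: [-0.001, 0.656, 0.755, -0.001]
ft_force: [-1.1, 0.6, -2.9]
gripper_width: 58.5
gripper_force: 11.9
```

```bash
python3 - <<'E'
from h import *
s=monitor.sense();print(s["time"],s["tcp_pos"],s["gripper_width"],s["gripper_force"],np.round(s["ft_force"],1))
plan([441,-155,160],Rt(8))
E
```

```text
5.8 [633.05341538 -51.59309949 221.89956952] 58.48154039967561 11.916865532957672 [-1.1  0.6 -2.9]
shift/600 [-0.1264 -0.3406  0.1039] turn/.5 [-0.0051 -0.0022 -0.0012] rows>=3.6
```

play_rows([
  [-0.025,-0.068,0.0,0,0,0],
  [-0.05,-0.136,0.0,0,0,0],
  [-0.08,-0.21,0.02,0,0,0],
  [-0.105,-0.28,0.06,0,0,0],
  [-0.126,-0.34,0.1,0,0,0],
  [-0.126,-0.34,0.14,0,0,0],
  [-0.126,-0.34,0.17,0,0,0],
  [-0.126,-0.34,0.2,0,0,0],
  [-0.126,-0.34,0.2,0,0,0],
])

```text
time: 6.92
tcp_pos: [439.9, -153.4, 100.7]
orientation: [-0.004, 0.656, 0.754, -0.0]
ft_force: [-0.2, 0.2, -2.3]
gripper_width: 58.3
gripper_force: 11.9
```

```bash
python3 - <<'E'
from seg import *
s=monitor.sense();print(s["time"],s["tcp_pos"],s["gripper_width"],s["gripper_force"],np.round(s["ft_force"],1))
im,c,W=snap("wrist","w2.png")
V=cv2.cvtColor(im,cv2.COLOR_RGB2HSV)[...,2].astype(int)
print(w2px([[441,-155,5],[441,-100,5],[386,-155,5],[496,-155,5]],c,W).round())
plan([441,-155,86],Rt(8))
E
```

```text
6.925 [ 439.89716704 -153.36552107  100.73667948] 58.32044124203072 11.938930833506198 [-0.2  0.2 -2.3]
[[319. 211.]
 [329. 148.]
 [257. 202.]
 [381. 219.]]
shift/600 [-0.0017 -0.      0.0268] turn/.5 [-0.0063 -0.0056 -0.0012] rows>=0.3
```

View pics/w2.png

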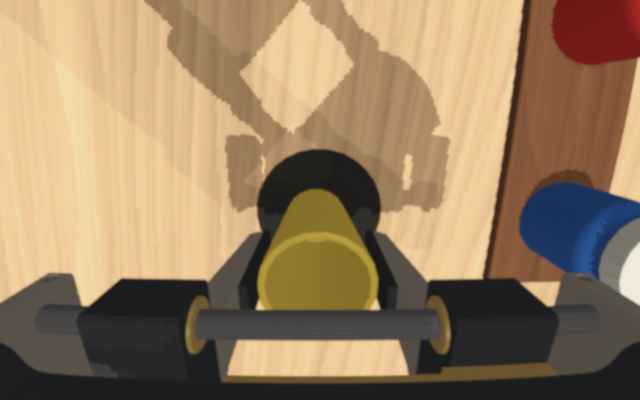

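The mat is centred where I predicted (left edge 257, right 381, top 149), and the cup hangs upright over it. Lowering.

play_rows([
  [-0.001,0,0.012,0,0,0],
  [-0.001,0,0.018,0,0,0],
  [-0.001,0,0.022,0,0,0],
  [-0.001,0,0.024,0,0,0],
  [-0.001,0,0.024,0,0,0],
  [-0.001,0,0.024,0,0,0],
])

```text
time: 7.72
tcp_pos: [442.5, -155.7, 89.6]
orientation: [0.0, 0.656, 0.755, 0.0]
ft_force: [-0.3, -0.8, -1.1]
gripper_width: 58.2
gripper_force: 11.9
```

play_rows([
  [0,0,0.002,0,0,0],
  [0,0,0.004,0,0,0],
  [0,0,0.004,0,0,0],
])

```text
time: 8.1
tcp_pos: [442.3, -155.5, 86.9]
orientation: [-0.0, 0.656, 0.755, -0.0]
ft_force: [-0.3, 1.0, -2.0]
gripper_width: 58.4
gripper_force: 11.9
```

play_rows([
  [0,0,0.001,0,0,0],
  [0,0,0.002,0,0,0],
  [0,0,0.002,0,0,0],
])

```text
time: 8.48
tcp_pos: [442.6, -155.8, 86.2]
orientation: [0.0, 0.656, 0.755, -0.0]
ft_force: [-1.4, -0.9, 1.9]
gripper_width: 58.5
gripper_force: 11.9
```

play_rows([
  [0,0,0,0,0,0],
  [0,0,0,0,0,0],
  [0,0,0,0,0,0],
  [0,0,0,0,0,0],
  [0,0,0,0,0,0],
], claw=1)

```text
time: 9.1
tcp_pos: [442.4, -155.6, 85.9]
orientation: [0.0, 0.656, 0.755, -0.0]
ft_force: [-0.1, 0.2, 0.0]
gripper_width: 92.1
gripper_force: 0.0
```

play_rows([
  [0,0,-0.06,0,0,0],
  [0,0,-0.14,0,0,0],
  [0,0,-0.24,0,0,0],
  [0,0,-0.34,0,0,0],
  [0,0,-0.34,0,0,0],
])

```text
time: 9.72
tcp_pos: [444.8, -157.1, 295.6]
orientation: [0.006, 0.656, 0.755, 0.001]
ft_force: [0.6, 0.1, 0.3]
gripper_width: 91.6
gripper_force: 0.0
```

```bash
python3 - <<'E'
from seg import *
s=monitor.sense();print(s["time"],s["tcp_pos"],np.round(s["joints"],2))
im,c,W=snap("wrist","w3.png"); im=im[:,:,::-1]
h=cv2.cvtColor(np.ascontiguousarray(im),cv2.COLOR_BGR2HSV).astype(int);H,S=h[...,0],h[...,1]
pr=w2px([441,-155,110],c,W)[0]; ct,a=blob((abs(H-28)<6)&(S>140),pr); P=px2w(ct,c,W,110)
print("cup",a,pr,*circ(cv2.convexHull(P[:,:2].astype(np.float32)).reshape(-1,2)))
for z,n in [(40,"a")]:
    im,c,W=snap("top","t2.png"); h=cv2.cvtColor(im,cv2.COLOR_RGB2HSV).astype(int)
    m=(abs(h[...,0]-70)<15)&(h[...,1]>110); ct,a=blob(m,(246,237)); P=px2w(ct,c,W,35)[:,:2]; print("body",a,cv2.minAreaRect(P.astype(np.float32)),P.mean(0))
plan([400,180,320],Rt(8))
E
```

```text
9.725 [ 444.75622379 -157.10563924  295.63157836] [-0.6  -0.16  1.8   0.    1.5  -0.74]
cup 1989 [313.53325143 181.44890847] [ 440.28670405 -155.64739055] 30.63421076634161
body 451 ((431.4683532714844, 231.30377197265625), (107.55302429199219, 50.572452545166016), 81.3740234375) [428.19572917 237.41824599]
shift/600 [ 0.5637  0.0074 -0.0504] turn/.5 [ 0.0011  0.001  -0.0012] rows>=5.4
```

```bash
python3 - <<'E'
from h import *
plan([430,226,290],Rt(-8.6))
E
```

```text
shift/600 [ 6.328e-01  6.750e-02 -4.000e-04] turn/.5 [0.0012 0.0008 0.5782] rows>=6.1
```

play_rows([
  [0.633,0.067,0,0,0,0.578],
  [0.633,0.067,0,0,0,0.578],
  [0.633,0.067,0,0,0,0.578],
  [0.633,0.067,0,0,0,0.578],
  [0.633,0.067,0,0,0,0.578],
  [0.633,0.067,0,0,0,0.578],
  [0.633,0.067,0,0,0,0.578],
  [0.633,0.067,0,0,0,0.578],
  [0.633,0.067,0,0,0,0.578],
])

```text
time: 10.95
tcp_pos: [429.6, 224.7, 289.0]
orientation: [-0.0, 0.759, 0.651, -0.001]
ft_force: [-0.1, -0.5, 0.1]
gripper_width: 92.1
gripper_force: 0.0
```

```bash
python3 - <<'E'
from seg import *
s=monitor.sense();print(s["time"],s["tcp_pos"],np.round(s["joints"],2))
im,c,W=snap("wrist","w4.png"); np.save("w4.npy",W); spots("bottle","wrist",c,W)
h=cv2.cvtColor(im,cv2.COLOR_RGB2HSV).astype(int)
m=(abs(h[...,0]-70)<15)&(h[...,1]>100); m=cv2.morphologyEx(m.astype(np.uint8),cv2.MORPH_CLOSE,np.ones((25,25)))
ct,a=blob(m,w2px([430,231,40],c,W)[0]); P=px2w(ct,c,W,38)[:,:2].astype(np.float32); print(a,cv2.minAreaRect(P),cv2.boundingRect(ct.astype(np.int32)))
E
```

```text
10.95 [429.61639464 224.6800904  289.0203699 ] [ 0.23 -0.11  1.76 -0.    1.49  0.38]
bottle wrist 0.98 [434. 230.  38.] [320. 170.]
bottle wrist 0.87 [247. 306.  42.] [174. 136.]
bottle wrist 0.62 [398. 377.  30.] [276.  61.]
2595 ((432.0914306640625, 232.78285217285156), (103.61150360107422, 48.102928161621094), 81.32453155517578) (301, 129, 37, 76)
```

View pics/w4.png

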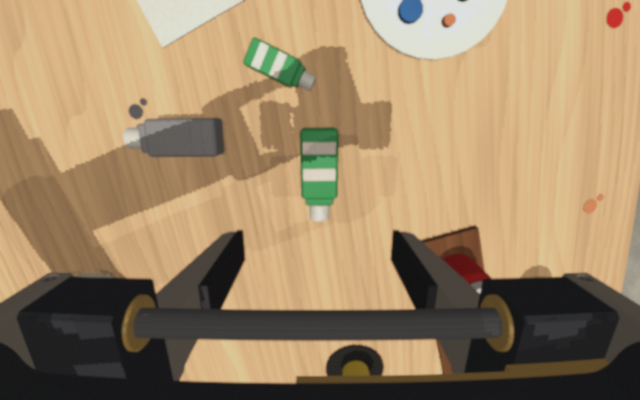

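The bottle runs from its foot at (320,129) to its cap at (320,220), in line with the tool. I'll tilt the tool and descend to grip it near its centre of mass.

play_rows([
  [0,0.002,0.15,0,0.5,0],
  [0,0.002,0.23,0,1,0],
  [0,0.002,0.23,0,1,0],
  [0,0.002,0.23,0,1,0],
])

```text
time: 11.55
tcp_pos: [429.8, 223.7, 149.9]
orientation: [-0.162, 0.737, 0.629, 0.186]
ft_force: [-0.4, 0.0, 0.6]
gripper_width: 91.8
gripper_force: 0.0
```

play_rows([
  [0,0,0,0,0.396,0],
  [0,0,0,0,0.396,0],
  [0,0,0,0,0.396,0],
])

```text
time: 11.92
tcp_pos: [431.8, 225.7, 152.9]
orientation: [-0.221, 0.713, 0.613, 0.258]
ft_force: [-0.5, 0.3, 0.0]
gripper_width: 92.0
gripper_force: 0.0
```

```bash
python3 - <<'E'
from h import *
s=monitor.sense();print(s["time"],s["tcp_pos"],np.round(s["joints"],2))
plan([430.8,224.6,70],Rt(-8.7,40)); plan([430.8,224.6,26],Rt(-8.7,40))
E
```

```text
11.925 [431.75001117 225.74069147 152.94521547] [-0.22 -0.11  2.2   0.75  1.22 -0.39]
shift/600 [-0.0901 -0.0015  0.1049] turn/.5 [-0.0002  0.007   0.0051] rows>=1.3
shift/600 [-0.1371 -0.0016  0.1612] turn/.5 [-0.0002  0.007   0.0051] rows>=2.0
```

play_rows([
  [-0.045,-0.001,0.052,0,0.007,0.005],
  [-0.09,-0.001,0.105,0,0.007,0.005],
  [-0.115,-0.001,0.135,0,0.007,0.005],
  [-0.137,-0.001,0.16,0,0.007,0.005],
  [-0.137,-0.001,0.16,0,0.007,0.005],
  [-0.137,-0.001,0.16,0,0.007,0.005],
])

```text
time: 12.68
tcp_pos: [431.0, 225.2, 26.6]
orientation: [-0.224, 0.712, 0.612, 0.26]
ft_force: [0.2, -0.2, 0.4]
gripper_width: 92.1
gripper_force: 0.0
```

play_rows([
  [0,0,0,0,0,0],
  [0,0,0,0,0,0],
  [0,0,0,0,0,0],
  [0,0,0,0,0,0],
  [0,0,0,0,0,0],
], claw=0.2, force=30)

```text
time: 13.3
tcp_pos: [430.3, 224.6, 25.6]
orientation: [-0.224, 0.713, 0.611, 0.26]
ft_force: [1.0, -0.6, 1.2]
gripper_width: 51.7
gripper_force: 30.0
```

play_rows([
  [0.035,0,-0.04,0,0,0],
  [0.08,0,-0.095,0,0,0],
  [0.125,0,-0.15,0,0,0],
  [0.15,0,-0.179,0,0,0],
  [0.15,0,-0.179,0,0,0],
])

```text
time: 13.92
tcp_pos: [431.0, 223.9, 166.7]
orientation: [-0.223, 0.712, 0.612, 0.261]
ft_force: [0.3, 0.1, -2.3]
gripper_width: 51.8
gripper_force: 30.0
```

play_rows([
  [0,0,0,0,-0.35,0],
  [0,0,0,0,-0.7,0],
  [0,0,0,0,-1,0],
  [0,0,0,0,-1,0],
])

```text
time: 14.42
tcp_pos: [429.2, 225.9, 164.4]
orientation: [-0.067, 0.753, 0.65, 0.075]
ft_force: [0.2, -0.3, -1.5]
gripper_width: 52.1
gripper_force: 30.0
```

play_rows([
  [0,0,0,0,-0.35,0],
  [0,0,0,0,-0.7,0],
  [0,0,0,0,-1,0],
  [0,0,0,0,-1,0],
])

```text
time: 14.92
tcp_pos: [428.5, 224.6, 162.5]
orientation: [0.094, 0.749, 0.646, -0.115]
ft_force: [0.6, 0.1, -1.9]
gripper_width: 51.7
gripper_force: 30.0
```

```bash
python3 - <<'E'
from h import *
s=monitor.sense();print(s["time"],s["tcp_pos"],np.round(s["joints"],2),s["gripper_width"],s["gripper_force"])
plan([430,150,160],Rt(-8.7,-50))
E
```

```text
14.925 [428.52077785 224.57689502 162.49688467] [ 0.39  0.16  1.77 -0.26  1.38  0.61] 51.688528962327595 29.998375475406647
shift/600 [-0.116   0.021   0.0398] turn/.5 [-0.0124 -1.1487  0.0138] rows>=3.1
```

play_rows([
  [-0.04,0.007,0.013,0,-0.33,0],
  [-0.08,0.014,0.026,-0.006,-0.66,0.007],
  [-0.116,0.021,0.04,-0.012,-0.96,0.014],
  [-0.116,0.021,0.04,-0.012,-0.96,0.014],
])

```text
time: 15.42
tcp_pos: [429.5, 148.0, 160.1]
orientation: [0.246, 0.704, 0.601, -0.288]
ft_force: [-0.3, 0.6, -2.6]
gripper_width: 52.0
gripper_force: 30.0
```

```bash
python3 - <<'E'
from h import *
s=monitor.sense();print(s["time"],s["tcp_pos"],np.round(s["joints"],2),s["gripper_width"],s["gripper_force"])
plan([430,150,160],Rt(-8.7,-50)); plan([430,150,75],Rt(-8.7,-50))
E
```

```text
15.425 [429.52634132 148.04390829 160.10546258] [ 0.45  0.36  1.7  -0.61  1.6   0.76] 51.9858670734219 29.99863028526306
shift/600 [ 0.0025  0.0003 -0.0022] turn/.5 [-0.0093 -0.191  -0.0051] rows>=0.5
shift/600 [0.1019 0.0005 0.0988] turn/.5 [-0.0093 -0.191  -0.0051] rows>=1.4
```

play_rows([
  [0.03,0,0.03,-0.009,-0.191,-0.005],
  [0.06,0,0.06,-0.009,-0.191,-0.005],
  [0.085,0,0.08,-0.009,-0.191,-0.005],
  [0.085,0,0.08,-0.009,-0.191,-0.005],
  [0.085,0,0.08,-0.009,-0.191,-0.005],
])

```text
time: 16.05
tcp_pos: [433.0, 152.2, 94.2]
orientation: [0.279, 0.689, 0.589, -0.317]
ft_force: [0.6, 1.2, -1.9]
gripper_width: 52.1
gripper_force: 30.0
```

```bash
python3 - <<'E'
from h import *
s=monitor.sense();print(s["time"],s["tcp_pos"],np.round(s["joints"],2),s["gripper_width"])
T=tool();print(T.round(3)); plan([430,150,75],Rt(-8.7,-50))
# predicted bottle axis: tool-frame axis from the grasp (cap dir when tilt 40)
g=Rt(-8.7,40); a=g.T@[-.151,-.989,0]; A=T[:3,:3]@a; print("axis",A.round(3))
im,c,W=snap("scene","s1.png"); foot=T[:3,3]-62*A; print("foot",foot.round(1)); print(w2px([foot,foot+132*A,foot+[0,0,132]],c,W).round(1))
u,v=w2px(T[:3,3],c,W)[0].astype(int); cv2.imwrite("pics/s1c.png",cv2.resize(im[v-50:v+50,u-65:u+65,::-1],None,fx=6,fy=6,interpolation=cv2.INTER_CUBIC)); print(u-65,v-50)
E
```

```text
16.05 [433.03486679 152.18217287  94.19959948] [ 0.49  0.53  1.66 -0.67  1.56  0.87] 52.07122135645134
[[ 1.04000e-01  9.89000e-01 -1.09000e-01  4.33035e+02]
 [ 6.35000e-01 -1.50000e-01 -7.58000e-01  1.52182e+02]
 [-7.66000e-01  9.00000e-03 -6.43000e-01  9.42000e+01]
 [ 0.00000e+00  0.00000e+00  0.00000e+00  1.00000e+00]]
shift/600 [ 0.0217 -0.0048  0.0239] turn/.5 [ 0.0145 -0.0012 -0.0126] rows>=0.3
axis [-0.009  0.001  1.   ]
foot [433.6 152.1  32.2]
[[350.2 173.7]
 [352.7 141.2]
 [352.9 141.5]]
286 109
```

View pics/s1c.png

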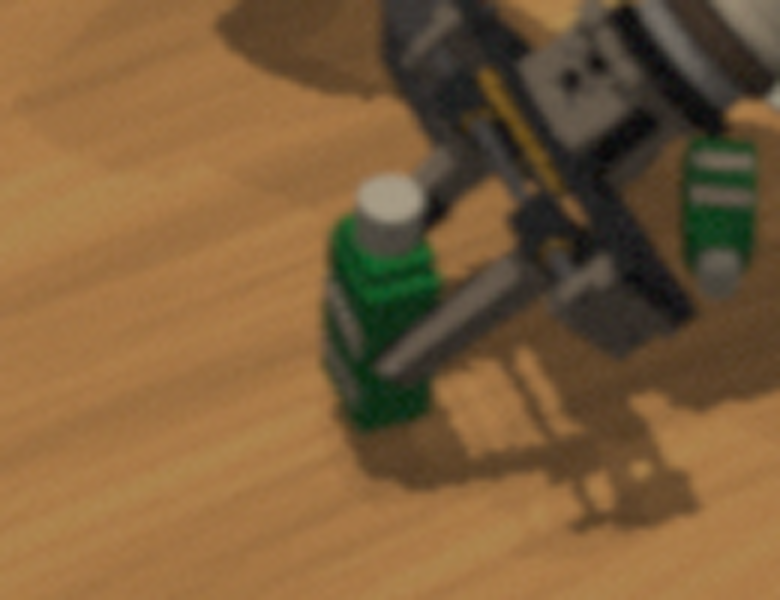

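The bottle hangs upright in the gripper, with its cap at crop pixel (390,210) and its foot at (390,410), well clear of the small bottle. Lowering it.

play_rows([
  [0.013,0,0.011,0,0,0],
  [0.025,0,0.021,0,0,0],
  [0.034,0,0.028,0,0,0],
  [0.034,0,0.028,0,0,0],
  [0.034,0,0.028,0,0,0],
])

```text
time: 16.73
tcp_pos: [432.7, 152.2, 66.8]
orientation: [0.279, 0.688, 0.59, -0.318]
ft_force: [0.2, 0.2, -2.1]
gripper_width: 51.7
gripper_force: 30.0
```

play_rows([
  [0.0013,0,0.001,0,0,0],
  [0.0026,0,0.002,0,0,0],
  [0.0026,0,0.002,0,0,0],
])

```text
time: 17.1
tcp_pos: [432.6, 152.3, 64.7]
orientation: [0.279, 0.688, 0.59, -0.318]
ft_force: [0.2, -0.8, -1.5]
gripper_width: 51.6
gripper_force: 30.0
```

play_rows([
  [0.0013,0,0.001,0,0,0],
  [0.0026,0,0.002,0,0,0],
  [0.0026,0,0.002,0,0,0],
])

```text
time: 17.48
tcp_pos: [432.6, 152.3, 62.7]
orientation: [0.279, 0.688, 0.59, -0.318]
ft_force: [-1.0, -0.5, -2.8]
gripper_width: 52.1
gripper_force: 30.0
```

play_rows([
  [0.0013,0,0.001,0,0,0],
  [0.0013,0,0.001,0,0,0],
  [0.0013,0,0.001,0,0,0],
])

```text
time: 17.85
tcp_pos: [432.7, 152.4, 61.8]
orientation: [0.279, 0.688, 0.59, -0.318]
ft_force: [0.4, -0.0, -1.9]
gripper_width: 51.7
gripper_force: 30.0
```

No contact yet, so I'm creeping down further.

play_rows([
  [0.0013,0,0.001,0,0,0],
  [0.0013,0,0.001,0,0,0],
  [0.0013,0,0.001,0,0,0],
])

```text
time: 18.23
tcp_pos: [432.8, 152.5, 61.7]
orientation: [0.279, 0.688, 0.589, -0.319]
ft_force: [-2.2, 1.0, 5.7]
gripper_width: 51.8
gripper_force: 30.0
```

play_rows([
  [0.0013,0,0.001,0,0,0],
  [0.0013,0,0.001,0,0,0],
  [0.0013,0,0.001,0,0,0],
])

```text
time: 18.6
tcp_pos: [432.8, 152.5, 61.6]
orientation: [0.28, 0.688, 0.589, -0.319]
ft_force: [-3.6, 1.6, 9.8]
gripper_width: 52.2
gripper_force: 30.0
```

play_rows([
  [0,0,0,0,0,0],
  [0,0,0,0,0,0],
  [0,0,0,0,0,0],
  [0,0,0,0,0,0],
  [0,0,0,0,0,0],
  [0,0,0,0,0,0],
], claw=1)

```text
time: 19.35
tcp_pos: [432.7, 152.5, 59.8]
orientation: [0.279, 0.688, 0.59, -0.318]
ft_force: [0.0, 0.3, 1.1]
gripper_width: 92.0
gripper_force: 0.0
```

play_rows([
  [0,0,-0.05,0,0,0],
  [0,0,-0.12,0,0,0],
  [0,0,-0.2,0,0,0],
  [-0.08,0,-0.27,0,0,0],
  [-0.16,0,-0.34,0,0,0],
  [-0.16,0,-0.34,0,0,0],
])

```text
time: 20.1
tcp_pos: [447.1, 247.9, 269.7]
orientation: [0.28, 0.69, 0.589, -0.313]
ft_force: [-0.0, 0.1, -0.6]
gripper_width: 92.0
gripper_force: 0.0
```

```bash
python3 - <<'E'
from h import *
s=monitor.sense();print(s["time"],s["tcp_pos"],np.round(s["joints"],2))
im,c,W=snap("wrist","w5.png"); spots("bottle","wrist",c,W); print(w2px([[433,152,0],[433,152,132]],c,W).round())
plan([433,152,300],Rt(-8.7)); 
E
```

```text
20.1 [447.07470604 247.91231965 269.71798593] [ 0.61  0.47  1.36 -0.64  1.91  0.73]
bottle wrist 0.79 [241. 287.  41.] [83.  7.]
bottle wrist 0.57 [434. 164.  78.] [314. 103.]
[[314.  62.]
 [316. 150.]]
shift/600 [-0.1474  0.0038  0.084 ] turn/.5 [ 0.019   1.7453 -0.004 ] rows>=4.7
```

```bash
python3 - <<'E'
from h import *
plan([432,190,300],Rt(81.3))
T=tool(); r=R.from_matrix(T[:3,:3].T@Rt(81.3)).as_rotvec(); d=T[:3,:3].T@(np.array([432,190,300])-T[:3,3])
print(r/.5/4, d/600, r/.5/np.abs(r/.5).max())
E
```

```text
shift/600 [-0.1074 -0.0073  0.0362] turn/.5 [-1.3483  1.378  -2.9264] rows>=9.4
[-0.33706308  0.34449303 -0.73160404] [-0.10742864 -0.00732952  0.03616339] [-0.46071791  0.4708736  -1.        ]
```

play_rows([
  [-0.107,-0.007,0.036,-0.449,0.459,-0.975],
  [-0.107,-0.007,0.036,-0.449,0.459,-0.975],
  [-0.107,-0.007,0.036,-0.449,0.459,-0.975],
  [-0.107,-0.007,0.036,-0.449,0.459,-0.975],
])

```text
time: 20.7
tcp_pos: [431.3, 189.2, 298.7]
orientation: [0.2, 0.523, 0.796, -0.23]
ft_force: [-0.4, -0.2, -0.4]
gripper_width: 92.0
gripper_force: 0.0
```

play_rows([
  [0,0,0,-0.449,0.459,-0.975],
  [0,0,0,-0.449,0.459,-0.975],
  [0,0,0,-0.449,0.459,-0.975],
  [0,0,0,-0.449,0.459,-0.975],
])

```text
time: 21.2
tcp_pos: [432.0, 189.2, 298.7]
orientation: [0.103, 0.315, 0.936, -0.121]
ft_force: [0.0, -0.6, -0.7]
gripper_width: 91.8
gripper_force: 0.0
```

play_rows([
  [0,0,0,-0.449,0.459,-0.975],
  [0,0,0,-0.449,0.459,-0.975],
  [0,0,0,-0.449,0.459,-0.975],
  [0,0,0,-0.449,0.459,-0.975],
  [0,0,0,-0.449,0.459,-0.975],
])

```text
time: 21.82
tcp_pos: [431.8, 190.1, 298.6]
orientation: [-0.001, 0.078, 0.997, -0.002]
ft_force: [0.1, -0.4, -0.1]
gripper_width: 91.4
gripper_force: 0.0
```

```bash
python3 - <<'E'
from h import *
s=monitor.sense();print(s["time"],s["tcp_pos"],np.round(s["joints"],2))
im,c,W=snap("wrist","w6.png"); np.save("w6.npy",W); spots("bottle","wrist",c,W); print(w2px([[432,147,132],[432,147,0]],c,W).round())
plan([432,147,260],Rt(81.3))
E
```

```text
21.825 [431.83988142 190.1304065  298.61244408] [ 0.16 -0.15  1.78 -0.    1.52 -1.25]
bottle wrist 0.97 [424. 151. 107.] [284. 183.]
bottle wrist 0.94 [262. 302.  43.] [386.  28.]
[[280. 195.]
 [290. 173.]]
shift/600 [-0.0118 -0.0715  0.0654] turn/.5 [-0.0072 -0.0029 -0.0049] rows>=0.9
```

View pics/w6.png

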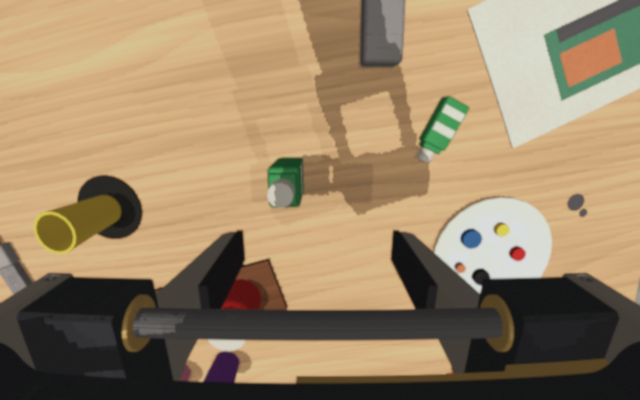

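The bottle stands upright with its cap at (281,193), against a prediction of (280,195). Its broad sides are square to the fingers, so I'm taking the fresh grip from above.

play_rows([
  [-0.012,-0.0715,0.03,-0.007,-0.003,-0.005],
  [-0.012,-0.0715,0.1,-0.007,-0.003,-0.005],
  [-0.012,-0.0715,0.16,-0.007,-0.003,-0.005],
  [-0.012,-0.0715,0.22,-0.007,-0.003,-0.005],
  [-0.012,-0.0715,0.28,-0.007,-0.003,-0.005],
  [-0.012,-0.0715,0.33,-0.007,-0.003,-0.005],
  [-0.012,-0.0715,0.36,-0.007,-0.003,-0.005],
  [-0.012,-0.0715,0.36,-0.007,-0.003,-0.005],
  [-0.012,-0.0715,0.36,-0.007,-0.003,-0.005],
])

```text
time: 23.05
tcp_pos: [433.0, 146.6, 84.6]
orientation: [0.001, 0.075, 0.997, 0.001]
ft_force: [0.5, -0.2, -0.8]
gripper_width: 92.0
gripper_force: 0.0
```

play_rows([
  [0,0,0,0,0,0],
  [0,0,0,0,0,0],
  [0,0,0,0,0,0],
  [0,0,0,0,0,0],
  [0,0,0,0,0,0],
  [0,0,0,0,0,0],
], claw=0.2, force=20)

```text
time: 23.8
tcp_pos: [432.5, 146.2, 83.7]
orientation: [0.0, 0.075, 0.997, 0.001]
ft_force: [-0.6, 0.7, -0.0]
gripper_width: 40.0
gripper_force: 20.0
```

play_rows([
  [0,0,-0.04,0,0,0],
  [0,0,-0.1,0,0,0],
  [0,0,-0.17,0,0,0],
  [0,0,-0.23,0,0,0],
  [0,0,-0.26,0,0,0],
  [0,0,-0.26,0,0,0],
])

```text
time: 24.55
tcp_pos: [433.0, 146.0, 240.8]
orientation: [0.002, 0.075, 0.997, 0.001]
ft_force: [0.3, 0.0, -2.0]
gripper_width: 39.7
gripper_force: 20.0
```

```bash
python3 - <<'E'
from h import *
s=monitor.sense();print(s["time"],s["tcp_pos"],np.round(s["joints"],2),s["gripper_width"])
plan([635,-51,240],Rt(8))
E
```

```text
24.55 [433.03334556 146.00237694 240.79505472] [ 0.06 -0.17  1.91  0.    1.4  -1.36] 39.743328404958824
shift/600 [-0.382  -0.2742  0.0021] turn/.5 [0.0078 0.0032 2.5617] rows>=6.9
```

play_rows([
  [-0.06,-0.045,0,0,0,0.25],
  [-0.12,-0.09,0,0,0,0.5],
  [-0.19,-0.137,0,0,0,0.75],
  [-0.25,-0.18,0,0.004,0.002,1],
  [-0.32,-0.23,0.001,0.008,0.003,1],
  [-0.36,-0.26,0.002,0.008,0.003,1],
  [-0.382,-0.274,0.002,0.008,0.003,1],
  [-0.382,-0.274,0.002,0.008,0.003,1],
])

```text
time: 25.55
tcp_pos: [633.8, -51.4, 236.0]
orientation: [-0.002, 0.32, 0.947, -0.001]
ft_force: [-0.5, -0.2, -1.8]
gripper_width: 39.8
gripper_force: 20.0
```

play_rows([
  [0,0,0,0,0,0.3],
  [0,0,0,0,0,0.65],
  [0,0,0,0,0,1],
  [0,0,0,0,0,1],
])

```text
time: 26.05
tcp_pos: [633.4, -50.0, 237.5]
orientation: [-0.001, 0.543, 0.84, -0.001]
ft_force: [0.2, -0.9, -2.3]
gripper_width: 39.8
gripper_force: 20.0
```

```bash
python3 - <<'E'
from h import *
s=monitor.sense();print(s["time"],s["tcp_pos"],np.round(s["joints"],2),s["gripper_width"])
plan([635,-51,240],Rt(8))
E
```

```text
26.05 [633.42077693 -50.00803916 237.53796375] [-0.27  0.31  1.41 -0.    1.42 -0.69] 39.83770296209335
shift/600 [-0.0026  0.0017 -0.0041] turn/.5 [-0.0076  0.      0.5671] rows>=1.5
```

play_rows([
  [0,0,0,-0.004,0,0.3],
  [0,0,0,-0.004,0,0.567],
  [0,0,0,-0.004,0,0.567],
  [0,0,0,-0.004,0,0.567],
  [0,0,0,-0.004,0,0.567],
])

```text
time: 26.68
tcp_pos: [634.2, -50.8, 238.4]
orientation: [0.0, 0.656, 0.755, -0.0]
ft_force: [0.1, -0.1, -1.6]
gripper_width: 39.6
gripper_force: 20.0
```

```bash
python3 - <<'E'
from seg import *
s=monitor.sense();print(s["time"],s["tcp_pos"],tool()[:2,:3].round(3))
im,c,W=snap("wrist","w7.png")
print("red/blue lid px",w2px([[624.4,28,107],[646.2,-130,107]],c,W).round(),"bottle",w2px([635,-51,150],c,W).round())
h=cv2.cvtColor(im,cv2.COLOR_RGB2HSV).astype(int); wh=(h[...,1]<45)&(h[...,2]>140)
ct,a=blob(wh,w2px([624.4,28,107],c,W)[0]); print("red",a,*circ(px2w(ct,c,W,107)))
im,c,W=snap("top"); h=cv2.imread("pics/top0.png"); h=cv2.cvtColor(h,cv2.COLOR_BGR2HSV).astype(int); wh=(h[...,1]<50)&(h[...,2]>130)
for q in [(624.4,28),(646.2,-130)]:
    p=w2px([*q,107],c,W)[0]; ct,a=blob(wh,p); print("top0 lid",p.round(),a,*circ(px2w(ct,c,W,107)))
plan([635.3,-51,110],Rt(8))
E
```

```text
26.675 [634.2496391  -50.77842316 238.4230753 ] [[-0.139  0.99  -0.   ]
 [ 0.99   0.139 -0.001]]
red/blue lid px [[319. 114.]
 [319. 270.]] bottle [[319. 211.]]
red 3339 [624.19434363  27.89890357] 29.07673676206064
top0 lid [324. 162.] 377 [625.44380948  29.09685514] 28.051044834068712
top0 lid [384. 155.] 369 [ 646.86922073 -129.71607319] 27.947628834103437
shift/600 [-2.000e-04  1.600e-03  2.142e-01] turn/.5 [-0.0002  0.0023 -0.0028] rows>=2.1
```

View pics/w7.png

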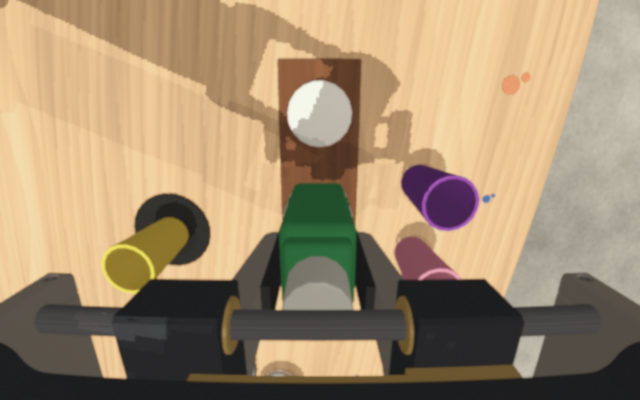

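The wrist and top cameras agree on the midpoint, about (635.5,-51). The bottle hangs centred at column 319, in line with the red lid at (319,114). Descending.

play_rows([
  [0,0.001,0.05,0,0,0],
  [0,0.002,0.1,0,0,0],
  [0,0.002,0.15,0,0,0],
  [0,0.002,0.19,0,0,0],
  [0,0.002,0.22,0,0,0],
  [0,0.002,0.233,0,0,0],
  [0,0.002,0.233,0,0,0],
  [0,0.002,0.233,0,0,0],
])

```text
time: 27.78
tcp_pos: [636.4, -51.1, 100.0]
orientation: [0.001, 0.657, 0.754, 0.0]
ft_force: [0.8, 0.2, -1.2]
gripper_width: 39.7
gripper_force: 20.0
```

play_rows([
  [0,0,0.001,0,0,0],
  [0,0,0.002,0,0,0],
  [0,0,0.002,0,0,0],
])

```text
time: 28.15
tcp_pos: [635.6, -50.9, 97.6]
orientation: [0.0, 0.657, 0.754, -0.0]
ft_force: [0.3, -0.7, -1.9]
gripper_width: 39.6
gripper_force: 20.0
```

play_rows([
  [0,0,0.001,0,0,0],
  [0,0,0.002,0,0,0],
  [0,0,0.002,0,0,0],
])

```text
time: 28.52
tcp_pos: [635.5, -50.9, 96.2]
orientation: [0.0, 0.657, 0.754, -0.0]
ft_force: [-1.1, 0.2, -1.2]
gripper_width: 40.0
gripper_force: 20.0
```

play_rows([
  [0,0,0.0015,0,0,0],
  [0,0,0.0015,0,0,0],
  [0,0,0.0015,0,0,0],
])

```text
time: 28.9
tcp_pos: [635.7, -50.9, 95.7]
orientation: [0.001, 0.657, 0.754, -0.0]
ft_force: [-0.9, 0.6, 1.3]
gripper_width: 39.8
gripper_force: 20.0
```

Contact with the board. Releasing and rising.

play_rows([
  [0,0,0,0,0,0],
  [0,0,0,0,0,0],
  [0,0,0,0,0,0],
  [0,0,0,0,0,0],
  [0,0,0,0,0,0],
  [0,0,0,0,0,0],
], claw=1)

```text
time: 29.65
tcp_pos: [635.6, -50.9, 95.5]
orientation: [0.0, 0.657, 0.754, -0.0]
ft_force: [-0.5, -0.2, 0.4]
gripper_width: 92.1
gripper_force: 0.0
```

play_rows([
  [0,0,-0.05,0,0,0],
  [0,0,-0.12,0,0,0],
  [0,0,-0.21,0,0,0],
  [0,0,-0.31,0,0,0],
  [0,0,-0.4,0,0,0],
  [0,0,-0.4,0,0,0],
  [0,0,-0.4,0,0,0],
])

```text
time: 30.52
tcp_pos: [635.3, -50.5, 334.6]
orientation: [-0.0, 0.657, 0.754, -0.001]
ft_force: [-0.9, 0.1, -0.4]
gripper_width: 91.9
gripper_force: 0.0
```

```bash
python3 - <<'E'
from seg import *
s=monitor.sense();print(s["time"],s["tcp_pos"],np.round(s["ft_force"],1))
im,c,W=snap("wrist","w8.png")
print(w2px([[635.5,-51,144],[624.4,28,107],[646.2,-130,107]],c,W).round())
h=cv2.cvtColor(im,cv2.COLOR_RGB2HSV).astype(int); wh=(h[...,1]<50)&(h[...,2]>130)
for z,q in [(107,(624.4,28)),(107,(646.2,-130)),(144,(635.5,-51))]:
    ct,a=blob(wh,w2px([*q,z],c,W)[0]); hu=cv2.convexHull(px2w(ct,c,W,z)[:,:2].astype(np.float32)).reshape(-1,2); print(z,a,*circ(hu))
E
```

```text
30.525 [635.29450725 -50.54554791 334.57111106] [-0.9  0.1 -0.4]
[[318. 184.]
 [318. 114.]
 [318. 235.]]
107 1859 [624.21418289  28.15960074] 29.351619628024718
107 1412 [ 646.10425719 -129.8255489 ] 30.036109337939735
144 527 [635.40572762 -50.07775384] 15.306117236575867
```

View pics/w8.png

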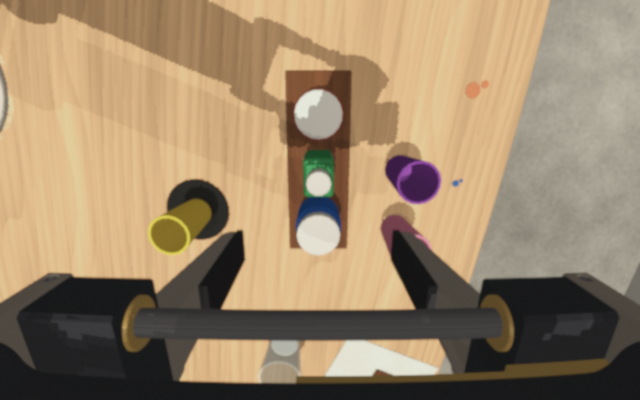

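The bottle's cap at (318,184) lies in line with the jar lids at (318,114) and (318,235), within 1 mm of the midpoint. The jars haven't moved, and the cup is upright on the mat. Handing in.

```bash
python3 -c "
from plant import order; print(order.sign_off())"
```

```text
the job is handed in; nothing more can be done
None
```

I handed the job in at about 30.5 s: the cup stands within about 1 mm of the mat's centre, and the bottle, stood on the bare table and regripped first, stands on the board about 1 mm from the jars' midpoint, square to the row, with the jars unmoved in the last picture; no verdict was shown.

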